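Hang a filter canister on its bayonet stand and lock it

ROBOT

A 6-joint arm with a two-finger parallel gripper is mounted at the origin on a cart in front of the work surface, level with it; the furniture and walls round the work are solid. World frame = base frame: x ahead of the robot, y to its left, z up, the work surface at z = 0. Lengths are in m, angles in rad, forces in N, time in s.
With the tool pointing down it reaches from about 0.4 to 0.825 m from the base axis. Payload 7 kg.
Tool frame: the origin (TCP) lies between the finger pads; the fingertips stand 25 mm ahead of it and the grasp point (between the pads) lies 6 mm ahead of it; z points along the fingers, y is the line along which they close (so a half turn about z gives the same grasp; the last joint's range is limited). The gripper opens to 88 mm and grips with 3 to 60 N. Pads are 19 mm wide; open, the fingers measure 130 mm over their backs; the gripper's body (78 mm by 193 mm) begins 47 mm behind the grasp point.
Start: joints at [-0.94, 0.359, 0.012, 0, -1.224, -0.288], TCP at [0.227, -0.636, 0.252] pointing down, gripper open.
Joint ranges: [-3.07, 3.07], [-1.43, 2.12], [-1.02, 1.25], [-3.03, 1.67], [-3.05, -0], [-3.03, 3.03]. Speed limits (rad/s): [2.39, 2.39, 3.01, 3.14, 3.14, 3.14].

INTERFACE

Orientations are given as a unit quaternion [w, x, y, z].
In Python, from station import env gives the robot as it stands.
- The arm moves only by the tool shift_gripper, called by a JSON object that holds its "name" and its "arguments", one argument or row to a line. Schema: {"type":"object","properties":{"moves":{"type":"string"},"aperture":{"type":"number"},"squeeze":{"type":"number"},"only":{"type":"string"},"quiet":{"type":"boolean"},"lines":{"type":"string"}},"required":["moves"],"additionalProperties":false}. moves is a string of 1 to 8 rows, parted by semicolons, with the numbers parted by spaces; each row has 4 numbers: dx, dy, dz in m, then a turn about the tool's z in rad; each row shifts and turns the commanded pose from where the row before left it, along the tool's axes as they then stand; what a row does not reach is not made up. A row lasts 1/8 s, in which the tool goes at most 0.0625 m and 0.188 rad, less where a joint would pass 70% of its speed; a pose out of reach is approached as far as the arm can. aperture is the finger opening in m, set as the call begins (left out keeps the last). The fingers move at their own pace and stop on an object; squeeze is the grip in N (left out, the last holds). Time passes only in rows, so rows that do not move let the fingers close. The tool returns the time, the measured TCP pose, the force, the opening and the grip force at its end. only (a regular expression) keeps the lines of the reply that match it, lines (a string "A,B") keeps lines A to B, and quiet returns only ok. Input that does not fit is refused with a message, and nothing moves.
- env.read_state(): the state, without advancing time (a new reading comes with each control period).
- env.camera(name): name is "scene" or "top"; returns a dict with "image" (480x640x3 uint8, red, green, blue), "fx", "fy", "cx", "cy" (pixels), "rvec" (rotation vector, rad) and "tvec" (3), from world to camera coordinates, as OpenCV has them. Camera axes: x right, y down, z forward; pixel columns grow to the right and rows downward; lengths in m; the calibration is good to about 2 mm. A picture is of the moment at which its call begins. There is no depth.
- env.close_job(): hands the job in; it is judged then, once.
The state is a dict: "t": time; "joint_pos": joint angles; "joint_vel": joint speeds; "effort": joint torques, N m; "eef_pos": TCP position; "tool_rot": TCP orientation; "ft_force": force on the tool from outside, world axes, zero at the start; "moment": the same for the moment, N m; "gripper_width": finger opening in m; "grip_force": force on a finger pad.
Only numpy, scipy, OpenCV 4.12 (cv2) and the standard library are available. Lean on these libraries where they do the work, as an engineer would, in place of code of your own. Each camera call takes 0.05 s, during which the arm holds its last target. There are 200 camera calls.

TASK

Put the filter canister into service on its bayonet stand. First take the bottle that blocks the swing of the canister's lever and stand it upright on the worktop at least 5 cm clear of the stand's foot; then hang the canister in the ring by its lugs (wide lug through the wide slot, narrow lug through the narrow one) and let go of it; then push its lever clockwise, seen from above, without turning it by the tab, until both lugs drop fully into their locking notches. Leave everything else on the worktop where it stands.

Things in the scene. Friction and masses are not known exactly. Their poses are not given: they have to be found in the camera images.
- canister: Filter canister, loose, 0.16-0.26 kg, bottom-heavy, starts upright on the worktop at the left, yaw varies: closed white cylinder, 63 mm diameter (tapering to 56 in the lowest 7 mm), 62 mm tall, metal bottom band, grey lid 68 mm diameter at z 52-62 mm. Origin: centre of its underside, z up. Lever along +x, wide lug along +y, narrow lug along -y, grip tab on the lid.
- tab (a point): Point inside the canister's grip tab, on its axis, 86 mm above its underside. The tab stands on the lid: 36 mm long along the canister's x, 14 mm thick along y, z 62 to 96 mm.
- lever_end (a point): Free end of the canister's dark steel lever, 88 mm from the axis, 58 mm above the underside. The lever is a straight bar along the canister's +x, 10 mm wide, 10 mm high (z 53 to 63 mm).
- lug_wide (a point): Outer end of the canister's wide steel lug: 20 mm wide, 8 mm high, centred 24 mm above the underside, reaching 45 mm from the axis along the canister's +y.
- lug_narrow (a point): Outer end of the canister's narrow steel lug: 8 mm wide, 8 mm high, centred 24 mm above the underside, reaching 45 mm from the axis along the canister's -y.
- stand: Bayonet stand, fixed: dark round foot (100 mm diameter, 8 mm thick), three posts, grey ring (68 mm inside, 94 mm outside diameter), its top 80 mm above the worktop. Origin: centre of the foot's underside, z up. The wide slot lies at +y, the narrow slot at -y: the canister enters from above when its yaw equals the stand's (lever along the stand's +x).
- slot_wide (a point): Mouth of the ring's wide slot (27 mm wide, open at the top, 80 mm above the worktop). Below both slots the lugs land on a track 60 mm above the worktop: the canister then hangs with its underside 40 mm up and turns only clockwise seen from above (yaw decreasing), its lugs under a roof at 72 mm.
- slot_narrow (a point): Mouth of the ring's narrow slot (15 mm wide, too small for the wide lug), across from the wide one, 80 mm above the worktop.
- notch_wide (a point): Floor of the wide lug's locking notch, 53 mm above the worktop, 55 degrees clockwise from its slot; the narrow lug's notch lies across the ring. Just there the turn ends at stops. A lug has 2 mm to spare either way and drops 7 mm by the canister's weight (underside then 33 mm up: locked). Pushing hard on the stops may hold the lugs up by friction; they drop when the push is relieved.
- bottle: Loose white plastic bottle with a screw cap, 48 mm diameter up to 82 mm, cap 35 mm diameter up to 100 mm, about 0.11 kg; origin: centre of its underside. It starts within 11 cm of the stand's axis, on the side towards its +x and -y, in the lever's swing.
- vial_by_stand: Bystander, leave alone: small vial, 22 mm diameter, 52 mm tall, near the stand. Origin: centre of its underside.
- vial_front: Bystander, leave alone: small vial, 22 mm diameter, 52 mm tall, front left. Origin: centre of its underside.
- dish: Bystander, leave alone: covered round dish, 66 mm diameter, 16 mm tall. Origin: centre of its underside.
- stopper: Bystander, leave alone: rubber stopper, 36 mm diameter, 28 mm tall. Origin: centre of its underside.
- beaker: Bystander, leave alone: empty glass beaker, 54 mm diameter, 66 mm tall, back left. Origin: centre of its underside.
- cleaner_bottle: Fixed bystander: tall bottle behind the work, 64 mm diameter, 234 mm tall. Origin: centre of its underside.
- wipes_box: Fixed bystander: box of wipes right of the stand, 113 x 119 x 142 mm. Origin: centre of its underside.
- tip_box: Fixed bystander: box of pipette tips, 74 x 112 x 62 mm, at the left edge. Origin: centre of its underside.
- electrode_arm_1: Fixed jointed electrode arm at the left of the work. In the world frame its foot covers x 0.46 to 0.62, y 0.20 to 0.34 (24 mm high), its lower arm rises at about x 0.46 to 0.56, y 0.23 to 0.29 and its upper arm runs at z 0.25 to 0.29 from (0.47, 0.24) to (0.70, 0.37). Its origin is not meaningful.
- electrode_arm_3: Fixed jointed electrode arm in front of the work. In the world frame its foot covers x 0.36 to 0.50, y -0.01 to 0.14 (24 mm high), its lower arm rises at about x 0.40 to 0.45, y 0.05 to 0.10 and its upper arm runs at z 0.21 to 0.24 from (0.43, 0.09) to (0.55, -0.14). Its origin is not meaningful.

How it is judged:
By the outcome, as a careful person would: the job done as asked, in the order asked, and still so for the second after the job is handed in, with the robot touching nothing.
It also fails if it takes over 72 s, if anything falls off the work surface, if the arm or the gripper's body presses on something with over 40 N, if the wrist force passes 120 N, or if a joint passes its speed limit or range.

## Working session

There is one attempt and no reset: what is moved stays moved. The work goes in short steps, Python scripts to look and compute and a tool call to move; the robot and the scene stay as the last step left them, time stands still between calls to the robot, and variables do not carry over. Pictures are saved under pics/ and viewed, at most 10 in all, crops included, and the job is handed in when it is done.

```bash
ls; mkdir -p pics
```

Run:
```python
from station import env
import cv2
for n in("scene","top"):
    c=env.camera(n); cv2.imwrite(f"pics/{n}0.png",c["image"][:,:,::-1]); print(n,c["fx"],c["cx"],c["cy"],c["rvec"],c["tvec"])
s=env.read_state(); print(s["t"],s["eef_pos"],s["tool_rot"])
```

```text
pics
station.py
scene 570.0222847154785 323.69800986650256 230.7288383329793 [ 1.07256657 -2.07380575  1.31546245] [0.39626148 0.25522763 0.80691442]
top 523.0318921203544 325.9299567642482 242.4872794251441 [ 2.22663605 -2.17504291  0.08992901] [0.06912322 0.52638314 1.41808539]
0.1 [ 0.22674234 -0.6353693   0.25075123] [-1.79790510e-04 -1.70513766e-01  9.85355043e-01  6.80309190e-04]
```
View pics/scene0.png

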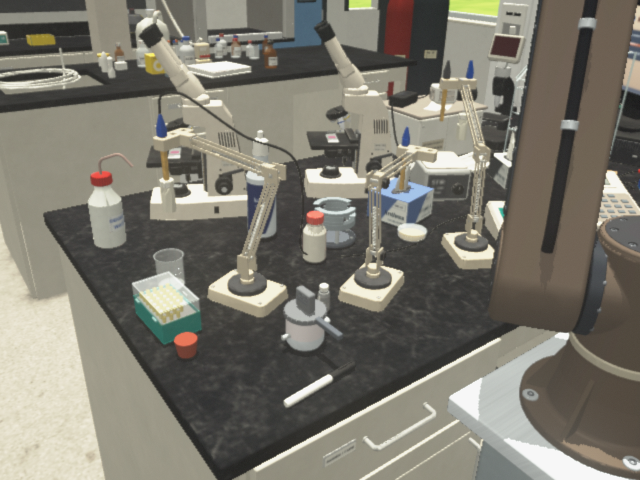

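View pics/top0.png

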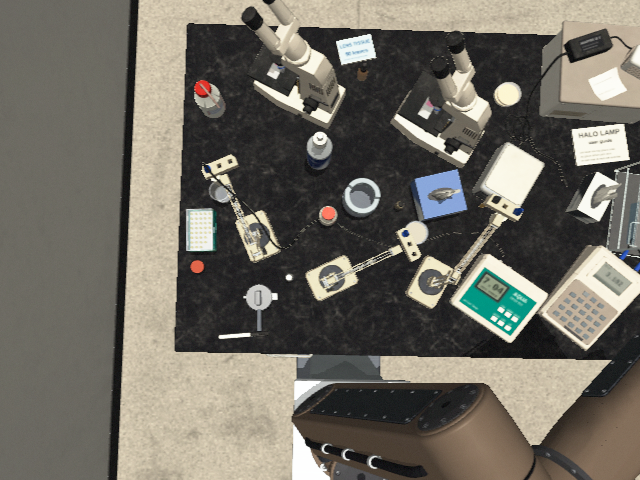

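The scene view shows the canister at about (305,325), the stand at (334,222) and the red-capped bottle at (315,237). The top view has the stand at (362,198), the bottle cap at (328,215) and the canister at (259,297) with its lever towards the robot. Next I'll enlarge these areas.

Create h.py:
```python
import numpy as np, cv2
from station import env
C={}
def cam(n):
    c=env.camera(n); R=cv2.Rodrigues(np.array(c["rvec"],float))[0]; t=np.array(c["tvec"],float)
    K=np.array([[c["fx"],0,c["cx"]],[0,c["fy"],c["cy"]],[0,0,1.]])
    C[n]=(K,R,t); return c["image"]
def ray(n,u,v):
    K,R,t=C[n]; d=R.T@np.linalg.solve(K,[u,v,1.]); return -R.T@t, d/np.linalg.norm(d)
def onz(n,u,v,z):
    o,d=ray(n,u,v); return o+d*(z-o[2])/d[2]
def tri(a,b):   # scene pixel, top pixel
    o1,d1=ray("scene",*a); o2,d2=ray("top",*b)
    s=np.linalg.lstsq(np.c_[d1,-d2],o2-o1,rcond=None)[0]; p,q=o1+s[0]*d1,o2+s[1]*d2
    return (p+q)/2, np.linalg.norm(p-q)
def proj(n,p):
    K,R,t=C[n]; q=K@(R@np.array(p)+t); return q[:2]/q[2]
def crop(im,x,y,w,h,k): return cv2.resize(im[y:y+h,x:x+w],None,fx=k,fy=k,interpolation=cv2.INTER_CUBIC)
```

Run:
```python
from h import *
s=cam("scene");t=cam("top")
a=np.hstack([crop(t,225,260,80,60,5),crop(t,310,165,80,60,5)])
b=np.hstack([crop(s,265,280,80,75,5)[:300],crop(s,290,185,80,75,5)[:300]])
cv2.imwrite("pics/crop.png",np.vstack([a,b])[:,:,::-1])
```

```text
(no output)
```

View pics/crop.png

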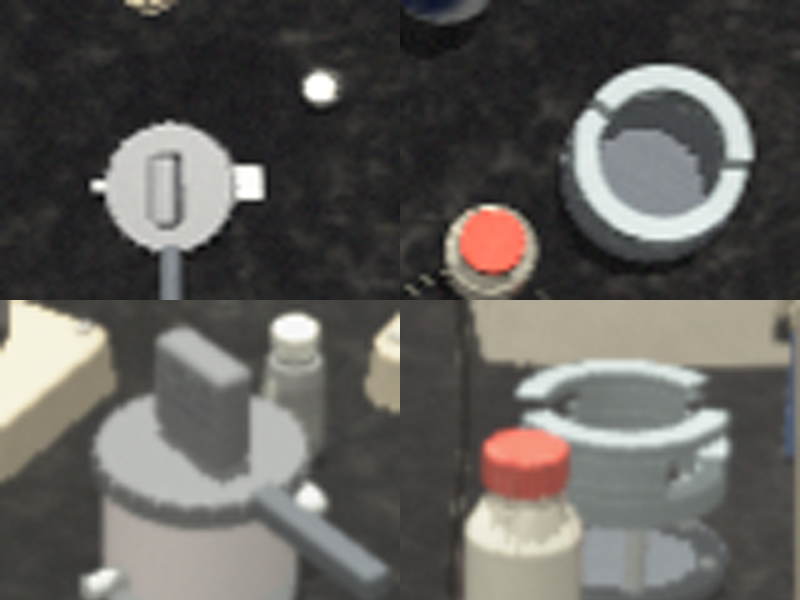

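The canister's wide lug is on the image right and its narrow lug on the left. The stand's slot edges show as dark lines at crop (600,110) and (737,160). I need a larger view of the ring.

Run:
```python
from h import *
s=cam("scene");t=cam("top")
a=crop(t,338,174,48,48,8); b=crop(s,304,190,52,48,8)
cv2.imwrite("pics/crop2.png",np.hstack([a,b])[:,:,::-1])
g=cv2.cvtColor(t,cv2.COLOR_RGB2GRAY); print(g[180:216,344:382:1].tolist().__str__()[:0])
# red cap, white vial, etc.
def blobs(im,m):
    n,l,st,ce=cv2.connectedComponentsWithStats(m.astype(np.uint8)); return [(tuple(st[i]),ce[i].round(1)) for i in range(1,n) if st[i][4]>25]
for n,im in(("scene",s),("top",t)):
    f=im.astype(int); print(n,blobs(im,(f[...,0]>150)&(f[...,1]<120)&(f[...,2]<120)))
f=t.astype(int); hsv=cv2.cvtColor(t,cv2.COLOR_RGB2HSV)
print(t[297,250],t[297,262],t[325,259],t[198,344],t[200,362],t[297,275],s[316,295],s[300,304])
```

```text
scene [((np.int32(90), np.int32(171), np.int32(21), np.int32(8), np.int32(119)), array([100.5, 174.8])), ((np.int32(307), np.int32(215), np.int32(17), np.int32(10), np.int32(104)), array([314.4, 220. ])), ((np.int32(174), np.int32(332), np.int32(23), np.int32(15), np.int32(174)), array([185.4, 339.4]))]
top [((np.int32(194), np.int32(80), np.int32(16), np.int32(15), np.int32(165)), array([201.6,  87.1])), ((np.int32(191), np.int32(260), np.int32(13), np.int32(13), np.int32(134)), array([196.9, 266.2]))]
[202 201 197] [187 187 185] [133 137 143] [104 111 109] [140 144 149] [252 252 250] [187 189 185] [92 93 92]
```

View pics/crop2.png

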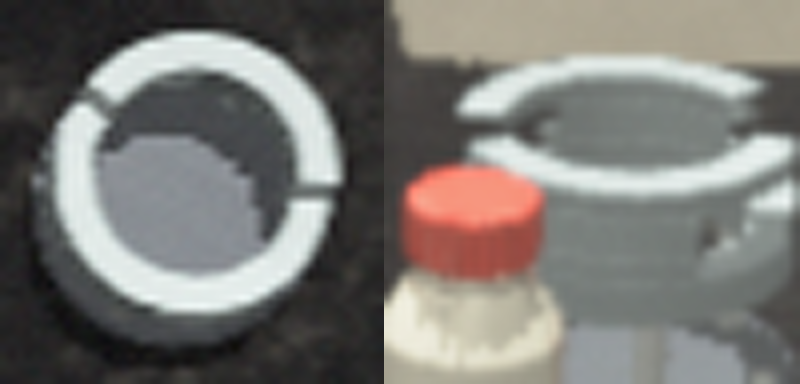

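The left crop shows ring-top gaps at the upper left and the right. In the right crop, the scene view, gaps appear at (465,125) and (775,110), and a notch sits low on the front right at (710,235). I'll unroll the ring by angle in both views.

Run:
```python
from h import *
s=cam("scene");t=cam("top")
g=cv2.cvtColor(t,cv2.COLOR_RGB2GRAY); gs=cv2.cvtColor(s,cv2.COLOR_RGB2GRAY)
m=np.zeros_like(g); m[172:226,338:388]=(g[172:226,338:388]>195); 
p=np.argwhere(m>0)[:,::-1]; w=np.array([onz("top",*q,0.08)[:2] for q in p])
# circle fit from outer hull
h=cv2.convexHull(p.astype(np.float32)); hw=np.array([onz("top",*q[0],0.08)[:2] for q in h])
A=np.c_[2*hw,np.ones(len(hw))]; x=np.linalg.lstsq(A,(hw**2).sum(1),rcond=None)[0]; c=x[:2]
print("ring top",c,"r",np.sqrt(x[2]+c@c))
ms=np.zeros_like(gs); ms[190:216,304:356]=gs[190:216,304:356]>180
ps=np.argwhere(ms>0)[:,::-1]; hs=cv2.convexHull(ps.astype(np.float32))
ws=np.array([onz("scene",*q[0],0.08)[:2] for q in hs]); print("scene hull r about c",np.round(np.hypot(*(ws-c).T)*1000,0), np.round(np.degrees(np.arctan2(*(ws-c).T[::-1])),0))
for r in(.037,.0405,.044):
  for n,im in(("top",g),("scene",gs)):
    v=[]
    for a in range(0,360,5):
        u=proj(n,[c[0]+r*np.cos(np.radians(a)),c[1]+r*np.sin(np.radians(a)),.08]).astype(np.float32)
        v.append(int(cv2.getRectSubPix(im,(1,1),(float(u[0]),float(u[1])))[0,0]))
    print(n,r,v)
```

```text
ring top [ 0.64801925 -0.00928119] r 0.04539386116163397
scene hull r about c [68. 81. 78. 45. 45. 44. 44. 45. 45. 45. 43. 46.] [-179.  101.   98.   41.   33.    4.  -13.  -55.  -70.  -81.  -88. -148.]
top 0.037 [215, 216, 219, 225, 227, 219, 223, 220, 223, 225, 175, 125, 170, 223, 227, 218, 219, 227, 230, 231, 228, 225, 225, 226, 227, 226, 227, 227, 227, 229, 231, 229, 233, 230, 229, 231, 233, 234, 230, 225, 230, 229, 232, 228, 230, 220, 219, 221, 224, 221, 228, 227, 123, 145, 212, 222, 214, 213, 211, 210, 215, 214, 216, 216, 216, 223, 219, 222, 219, 220, 217, 216]
scene 0.037 [224, 224, 223, 226, 227, 227, 227, 228, 227, 226, 196, 156, 113, 88, 91, 130, 192, 201, 210, 202, 214, 207, 207, 203, 189, 199, 210, 203, 201, 191, 190, 198, 208, 212, 202, 198, 204, 210, 214, 220, 215, 220, 214, 202, 146, 101, 81, 77, 83, 88, 91, 101, 133, 179, 214, 222, 223, 220, 223, 221, 217, 218, 225, 223, 222, 222, 221, 222, 224, 224, 219, 218]
top 0.0405 [226, 227, 226, 226, 227, 227, 226, 228, 229, 228, 180, 123, 191, 227, 228, 228, 230, 229, 230, 232, 230, 229, 228, 229, 229, 231, 231, 231, 231, 231,
[... 608 characters left out ...]
25, 223, 221, 221, 221, 220, 197, 109, 152, 215, 223, 221, 216, 211, 209, 210, 216, 221, 218, 219, 214, 221, 222, 221, 221, 223, 224, 230, 226, 228, 223, 228, 229, 230, 226, 224, 233, 227, 231, 228, 229, 225, 223, 214, 208, 205, 192, 194, 133, 114, 222, 220, 214, 220, 222, 219, 221, 225, 222, 219, 218, 222, 226, 224, 220, 227, 219, 219]
scene 0.044 [202, 188, 184, 187, 182, 177, 186, 207, 210, 213, 192, 140, 98, 74, 75, 121, 175, 218, 224, 225, 230, 228, 228, 224, 225, 228, 226, 224, 224, 224, 223, 224, 227, 227, 229, 228, 228, 231, 228, 229, 229, 231, 227, 200, 156, 92, 75, 69, 70, 72, 72, 73, 79, 113, 181, 186, 199, 187, 196, 202, 192, 196, 208, 207, 200, 198, 199, 202, 207, 202, 176, 188]
```

Slot edges at r = 40.5 mm in the scene view:
- **Narrow slot:** 55 to 76°, about 15 mm wide as specified.
- **Wide slot:** about 221 to 264°, about 27 mm wide as specified.

That puts the stand's yaw at about 154°. Next come the bottle and canister.

Run:
```python
from h import *
s=cam("scene");t=cam("top")
def red(im,x0,y0,x1,y1,g):
    f=im.astype(int); m=np.zeros(im.shape[:2],np.uint8); m[y0:y1,x0:x1]=((f[...,0]-f[...,1]>g))[y0:y1,x0:x1]; return m
mt=red(t,315,200,340,230,60); p=np.argwhere(mt>0)[:,::-1]; (ct,rt)=cv2.minEnclosingCircle(p.astype(np.float32)); pt=p.mean(0)
# scene: cap top face is lighter than its side
f=s.astype(int); ms=np.zeros(s.shape[:2],np.uint8); ms[205:232,300:330]=((f[...,0]-f[...,1]>60))[205:232,300:330]
q=np.argwhere(ms>0)[:,::-1]; print("bottle cap top px",pt,len(p),"scene bbox",q.min(0),q.max(0))
print("red levels down the column",s[212:232,314,0].tolist())
top=ms&(s[...,0]>215).astype(np.uint8); qq=np.argwhere(top>0)[:,::-1]; e=cv2.fitEllipse(qq[cv2.convexHull(qq.astype(np.float32),returnPoints=False)[:,0]].astype(np.float32)); print(e)
print("bottle tri",tri(e[0],pt), "onz",onz("top",*pt,.1))
# canister lid/tab/lugs, top
g=cv2.cvtColor(t,cv2.COLOR_RGB2GRAY)
w=np.zeros_like(g); w[280:315,235:285]=g[280:315,235:285]>232
n,l,st,ce=cv2.connectedComponentsWithStats(w)
for i in range(1,n):
    if st[i][4]>3: print("white",st[i],ce[i],onz("top",*ce[i],.028))
lid=np.zeros_like(g); lid[278:318,240:276]=(g[278:318,240:276]>150)&(g[278:318,240:276]<232)
lid=cv2.morphologyEx(lid,cv2.MORPH_OPEN,np.ones((5,5),np.uint8))
h=cv2.convexHull(np.argwhere(lid>0)[:,::-1].astype(np.float32)); hw=np.array([onz("top",*k[0],.062)[:2] for k in h])
x=np.linalg.lstsq(np.c_[2*hw,np.ones(len(hw))],(hw**2).sum(1),rcond=None)[0]; print("lid",x[:2],np.sqrt(x[2]+x[:2]@x[:2]))
np.set_printoptions(linewidth=250)
print(g[284:312,248:268]); print(g[310:336,252:268])
```

```text
bottle cap top px [328.06569343 212.84671533] 137 scene bbox [307 211] [323 224]
red levels down the column [247, 247, 247, 247, 247, 246, 214, 169, 163, 161, 162, 162, 161, 167, 175, 199, 206, 205, 206, 205]
((314.64959716796875, 214.31126403808594), (7.393951416015625, 16.053510665893555), 90.35836791992188)
bottle tri (array([0.59673993, 0.07944647, 0.09748712]), np.float64(0.00021560004342756315)) onz [0.59637767 0.07941995 0.1       ]
white [272 294   5   5  24] [274.08333333 295.95833333] [0.37625435 0.21803213 0.028     ]
lid [0.37426291 0.25614054] 0.03315664879365411
[[ 31  33  37  36  34  33  32  63  61  57 150 135  71  82  70  45  33  37  36  34]
 [ 31  31  36  29  40  55  85 162 208 214 212 215 213 201 174 125  61  40  37  32]
 [ 36  41  36  42 123 194 211 205 205 205 207 209 207 205 206 212 199 138  65  41]
 [ 45  49  75 168 205 204 205 206 206 208 206 207 205 206 205 206 206 210 168  97]
 [ 47 144 200 210 205 206 205 204 204 204 205 207 205 206 204 206 205 207 206 178]
 [ 59 166 205 204 205 204 205 206 206 206 205 202 205 205 205 204 205 206 206 211]
 [165 204 202 204 2
[... 2850 characters left out ...]
  67  39  41  44  42  41  45]
 [ 44  46  47  48  47 117 139 134 116  68  33  43  45  46  41  42]
 [ 42  50  53  52  50 116 142 135 116  66  36  45  42  47  42  44]
 [ 39  47  49  40  40 113 141 137 123  81  40  39  40  44  50  46]
 [ 42  47  47  39  37 113 139 137 123  81  38  44  51  54  51  45]
 [ 43  47  44  36  40 113 139 141 122  77  48  52  59  57  47  44]
 [ 50  43  34  30  34  26  21  25  24  34  35  38  32  37  37  33]
 [ 38  39  37  43  48  45  49  50  51  51  54  57  56  57  60  57]
 [ 59  61  63  64  65  69  60  48  56  50  56  54  51  59  60  62]
 [ 70  70  70  76  71  88  76  48  43  41  50  52  49  50  56  54]
 [ 64  58  57  56  55  68  69  66  70  79  74  70  55  39  35  25]]
```

Add to h.py:
```python
from scipy.spatial.transform import Rotation as Ro
def pose():
    s=env.read_state(); q=s["tool_rot"]; R=Ro.from_quat([q[1],q[2],q[3],q[0]]).as_matrix()
    return np.array(s["eef_pos"]),R,s
def plan(target,yawdeg):   # tool-y yaw (mod 180); print turn then shift in turned tool axes
    p,R,s=pose(); y=np.degrees(np.arctan2(R[1,1],R[0,1]))
    d=(yawdeg-y+90)%180-90; Rn=Ro.from_euler("z",d,degrees=True).as_matrix()@R
    print("t",round(s["t"],2),"p",p.round(4),"yaw",round(y,1),"tilt",R[:,2].round(3),"j",np.round(s["joint_pos"],2),"\n turn",round(-np.radians(d),3),"then tool shift",(Rn.T@(np.array(target)-p)).round(4))
```

Run:
```python
from h import *
cam("scene");t=cam("top")
a,b=onz("top",258.6,312,.063),onz("top",258.75,330.6,.063); d=a-b
print("lever yaw",np.degrees(np.arctan2(-d[1],-d[0])),"end",b)
print("narrow/wide lug check; tab",onz("top",256.8,297,.096),"wide",onz("top",274.1,296,.028))
for n,u,v,z in(("cleaner",318,138,.234),("vial_st",399,205,.05),("vial_fr",289,277,.05)): print(n,onz("top",u,v,z))
plan([.5965,.0795,.40],40)
```

```text
lever yaw -177.78906112574978 end [0.28676052 0.25279743 0.063     ]
narrow/wide lug check; tab [0.37558535 0.25699337 0.096     ] wide [0.37614365 0.21798414 0.028     ]
cleaner [0.75660636 0.11017652 0.234     ]
vial_st [ 0.62835464 -0.11230773  0.05      ]
vial_fr [0.42823768 0.17824156 0.05      ]
t 0.6 p [ 0.2269 -0.6357  0.2516] yaw 109.6 tilt [-0.  0. -1.] j [-0.94  0.36  0.01 -0.   -1.22 -0.29] 
 turn 1.216 then tool shift [ 0.3103  0.7429 -0.1484]
```

{"name": "shift_gripper", "arguments": {
  "moves": "0 0 -0.03 0.152;0 0 -0.03 0.152;0 0 -0.03 0.152;0 0 -0.03 0.152;0 0 -0.03 0.152;0 0 0 0.152;0 0 0 0.152;0 0 0 0.152",
  "aperture": 0.088
}}

```text
t: 1.6
eef_pos: [0.2269, -0.6357, 0.4016]
tool_rot: [0.0, 0.425, 0.905, 0.0]
ft_force: [-0.3, 0.3, 0.5]
gripper_width: 0.0873
grip_force: 0.0
```

{"name": "shift_gripper", "arguments": {
  "moves": "0.022 0.053 0 0;0.022 0.053 0 0;0.022 0.053 0 0;0.022 0.053 0 0;0.022 0.053 0 0;0.022 0.053 0 0;0.022 0.053 0 0;0 0 0 0"
}}

```text
t: 2.6
eef_pos: [0.4137, -0.2764, 0.402]
tool_rot: [0.001, 0.421, 0.907, 0.0]
ft_force: [0.6, -0.3, 0.7]
gripper_width: 0.0878
grip_force: 0.0
```

```bash
python3 -c "
from h import *
plan([.5965,.0795,.30],40)"
```

```text
t 2.6 p [ 0.4137 -0.2764  0.402 ] yaw 40.3 tilt [ 0.001  0.    -1.   ] j [-0.19 -0.   -0.1  -0.   -1.47 -2.25] 
 turn 0.005 then tool shift [0.1552 0.3687 0.1023]
```

{"name": "shift_gripper", "arguments": {
  "moves": "0.022 0.0525 0 0;0.022 0.0525 0 0;0.022 0.0525 0 0;0.022 0.0525 0 0;0.022 0.0525 0 0;0.022 0.0525 0 0;0.022 0.0525 0 0;0 0 0 0"
}}

```text
t: 3.6
eef_pos: [0.5963, 0.0771, 0.3997]
tool_rot: [-0.001, 0.422, 0.907, -0.001]
ft_force: [-0.2, -0.7, -0.2]
gripper_width: 0.0877
grip_force: 0.0
```

{"name": "shift_gripper", "arguments": {
  "moves": "0 0 0.04 0;0 0 0.04 0;0 0 0.04 0;0 0 0.04 0;0 0 0 0"
}}

```text
t: 4.22
eef_pos: [0.5933, 0.073, 0.239]
tool_rot: [-0.002, 0.423, 0.906, -0.002]
ft_force: [-0.0, -0.2, 0.1]
gripper_width: 0.0873
grip_force: 0.0
```

```bash
python3 -c "
from h import *
plan([.5965,.0795,.071],40)"
```

```text
t 4.22 p [0.5933 0.073  0.239 ] yaw 39.9 tilt [-0.005 -0.002 -1.   ] j [ 0.45  0.24 -0.18 -0.   -1.15 -2.89] 
 turn -0.002 then tool shift [0.0026 0.0076 0.168 ]
```

{"name": "shift_gripper", "arguments": {
  "moves": "0.001 0.004 0.03 0;0.001 0.004 0.03 0;0 0 0.03 0;0 0 0.03 0;0 0 0 0;0 0 0 0"
}}

```text
t: 4.97
eef_pos: [0.6013, 0.0815, 0.1239]
tool_rot: [0.001, 0.423, 0.906, 0.001]
ft_force: [-0.8, -1.0, 1.0]
gripper_width: 0.0873
grip_force: 0.0
```

```bash
python3 -c "
from h import *
plan([.5965,.0795,.071],40)"
```

```text
t 4.97 p [0.6013 0.0815 0.1239] yaw 40.0 tilt [ 0.003  0.001 -1.   ] j [ 0.46  0.36 -0.31  0.   -0.9  -2.9 ] 
 turn -0.0 then tool shift [ 0.0017 -0.0051  0.0529]
```

{"name": "shift_gripper", "arguments": {
  "moves": "0.001 -0.003 0.018 0;0 -0.001 0.018 0;0 0 0.017 0;0 0 0 0;0 0 0 0;0 0 0 0"
}}

```text
t: 5.72
eef_pos: [0.5967, 0.0798, 0.0694]
tool_rot: [0.0, 0.423, 0.906, 0.0]
ft_force: [0.4, -0.3, -0.3]
gripper_width: 0.0874
grip_force: 0.0
```

```bash
python3 -c "
from h import *
plan([.5965,.0795,.071],40)"
```

```text
t 5.72 p [0.5967 0.0798 0.0694] yaw 40.0 tilt [ 0.001  0.    -1.   ] j [ 0.46  0.41 -0.37  0.   -0.79 -2.9 ] 
 turn -0.0 then tool shift [-0.0001 -0.0004 -0.0016]
```

Well placed, so I'll grip the bottle and lift it.

{"name": "shift_gripper", "arguments": {
  "moves": "0 0 0 0;0 0 0 0;0 0 0 0;0 0 0 0;0 0 0 0;0 0 0 0",
  "aperture": 0.03,
  "squeeze": 15
}}

```text
t: 6.48
eef_pos: [0.5962, 0.0797, 0.0686]
tool_rot: [0.0, 0.423, 0.906, 0.0]
ft_force: [0.2, 0.4, -1.2]
gripper_width: 0.0477
grip_force: 15.0
```

{"name": "shift_gripper", "arguments": {
  "moves": "0 0 -0.01 0;0 0 -0.015 0;0 0 -0.015 0;0 0 0 0;0 0 0 0"
}}

```text
t: 7.1
eef_pos: [0.596, 0.0796, 0.1087]
tool_rot: [-0.0, 0.423, 0.906, 0.0]
ft_force: [0.2, 0.4, -1.7]
gripper_width: 0.048
grip_force: 15.0
```

```bash
python3 -c "
from h import *
plan([.615,.155,.111],40)"
```

```text
t 7.1 p [0.596  0.0796 0.1087] yaw 40.0 tilt [ 0.  0. -1.] j [ 0.46  0.37 -0.33 -0.   -0.87 -2.9 ] 
 turn -0.001 then tool shift [ 0.0455  0.0631 -0.0023]
```

{"name": "shift_gripper", "arguments": {
  "moves": "0 0 0 -0.15;0 0 0 -0.15;0 0 0 0"
}}

```text
t: 7.48
eef_pos: [0.5958, 0.0794, 0.1079]
tool_rot: [-0.0, 0.283, 0.959, -0.0]
ft_force: [0.0, -0.5, -1.2]
gripper_width: 0.0475
grip_force: 15.0
```

```bash
python3 -c "
from h import *
plan([.615,.155,.107],57)"
```

```text
t 7.47 p [0.5958 0.0794 0.1079] yaw 57.1 tilt [-0.001 -0.    -1.   ] j [ 0.46  0.37 -0.33 -0.   -0.87 -2.6 ] 
 turn 0.002 then tool shift [0.025  0.0738 0.0009]
```

{"name": "shift_gripper", "arguments": {
  "moves": "0.005 0.015 0 0;0.005 0.015 0 0;0.005 0.015 0 0;0.005 0.015 0 0;0.005 0.014 0 0;0 0 0 0;0 0 0 0;0 0 0 0"
}}

```text
t: 8.48
eef_pos: [0.6151, 0.1549, 0.1086]
tool_rot: [-0.0, 0.283, 0.959, -0.0]
ft_force: [-0.5, 0.2, -1.0]
gripper_width: 0.0478
grip_force: 15.0
```

{"name": "shift_gripper", "arguments": {
  "moves": "0 0 0.012 0;0 0 0.01 0;0 0 0.008 0;0 0 0.005 0;0 0 0 0;0 0 0 0"
}}

```text
t: 9.22
eef_pos: [0.6155, 0.1554, 0.0738]
tool_rot: [0.0, 0.283, 0.959, 0.0]
ft_force: [0.2, -0.4, -1.3]
gripper_width: 0.0476
grip_force: 15.0
```

```bash
python3 -c "
from h import *
plan([.615,.155,.0695],57)"
```

```text
t 9.22 p [0.6155 0.1554 0.0738] yaw 57.2 tilt [ 0.  0. -1.] j [ 0.55  0.45 -0.29  0.   -0.83 -2.7 ] 
 turn 0.003 then tool shift [ 0.0001 -0.0006  0.0043]
```

{"name": "shift_gripper", "arguments": {
  "moves": "0 0 0.0025 0;0 0 0.0015 0;0 0 0.001 0;0 0 0 0;0 0 0 0"
}}

```text
t: 9.85
eef_pos: [0.6153, 0.1553, 0.0686]
tool_rot: [0.0, 0.283, 0.959, 0.0]
ft_force: [-0.1, -0.3, -0.8]
gripper_width: 0.0472
grip_force: 15.0
```

{"name": "shift_gripper", "arguments": {
  "moves": "0 0 0 0;0 0 0 0;0 0 0 0;0 0 0 0;0 0 0 0",
  "aperture": 0.088
}}

```text
t: 10.48
eef_pos: [0.6153, 0.1553, 0.0686]
tool_rot: [0.0, 0.283, 0.959, 0.0]
ft_force: [0.1, 0.4, 0.1]
gripper_width: 0.0869
grip_force: 0.0
```

{"name": "shift_gripper", "arguments": {
  "moves": "0 0 -0.02 0;0 0 -0.04 0;0 0 -0.05 0;0 0 -0.05 0;0 0 -0.05 0;0 0 -0.05 0;0 0 -0.06 0;0 0 0 0"
}}

```text
t: 11.48
eef_pos: [0.6168, 0.1555, 0.3948]
tool_rot: [0.004, 0.283, 0.959, 0.003]
ft_force: [0.5, 0.2, -1.1]
gripper_width: 0.0877
grip_force: 0.0
```

```bash
python3 -c "
from h import *
t=cam('top');cam('scene')
plan([.3749,.2566,.39],92.2)"
```

```text
t 11.57 p [0.6152 0.1555 0.3892] yaw 57.2 tilt [ 0.001  0.001 -1.   ] j [ 0.55  0.24  0.15 -0.   -1.48 -2.7 ] 
 turn -0.612 then tool shift [ 0.2362  0.1103 -0.0007]
```

{"name": "shift_gripper", "arguments": {
  "moves": "0 0 0 -0.153;0 0 0 -0.153;0 0 0 -0.153;0 0 0 -0.153;0.0394 0.0184 0 0;0.0394 0.0184 0 0;0.0394 0.0184 0 0;0.0394 0.0184 0 0"
}}

```text
t: 12.58
eef_pos: [0.4532, 0.2228, 0.3869]
tool_rot: [-0.001, -0.019, 1.0, -0.001]
ft_force: [-0.4, 1.0, 1.5]
gripper_width: 0.0876
grip_force: 0.0
```

{"name": "shift_gripper", "arguments": {
  "moves": "0.0394 0.0184 0 0;0.0394 0.0184 0 0;0 0 0 0;0 0 0 0"
}}

```text
t: 13.08
eef_pos: [0.3746, 0.2564, 0.3878]
tool_rot: [-0.0, -0.02, 1.0, -0.001]
ft_force: [-0.8, -0.8, 0.3]
gripper_width: 0.0874
grip_force: 0.0
```

```bash
python3 -c "
from h import *
plan([.3749,.2566,.092],92.2)"
```

```text
t 13.07 p [0.3746 0.2564 0.3878] yaw 92.3 tilt [-0.001 -0.001 -1.   ] j [ 1.04 -0.08 -0.2  -0.   -1.45 -2.57] 
 turn 0.001 then tool shift [-0.0005  0.0005  0.2958]
```

{"name": "shift_gripper", "arguments": {
  "moves": "0 0 0.05 0;0 0 0.05 0;0 0 0.05 0;0 0 0.05 0;0 0 0.03 0;0 0 0.01 0;0 0 0 0;0 0 0 0"
}}

```text
t: 14.08
eef_pos: [0.3755, 0.257, 0.1497]
tool_rot: [0.001, -0.019, 1.0, 0.001]
ft_force: [-0.4, -0.2, -0.3]
gripper_width: 0.0874
grip_force: 0.0
```

```bash
python3 -c "
from h import *
s=cam('scene');t=cam('top')
print(tri((305.5,291.2),(256.8,297)))
plan([.3749,.2566,.092],92.2)
cv2.imwrite('pics/pre.png',np.hstack([crop(s,225,220,140,140,4),crop(t,225,220,60,140,4)])[:,:,::-1])"
```

```text
(array([0.37484689, 0.25649055, 0.09316501]), np.float64(0.0020213328565526225))
t 14.18 p [0.3753 0.2571 0.1497] yaw 92.2 tilt [ 0.001  0.002 -1.   ] j [ 1.04  0.09 -0.6   0.   -0.88 -2.57] 
 turn 0.0 then tool shift [ 0.0005 -0.0005  0.0577]
```

View pics/pre.png

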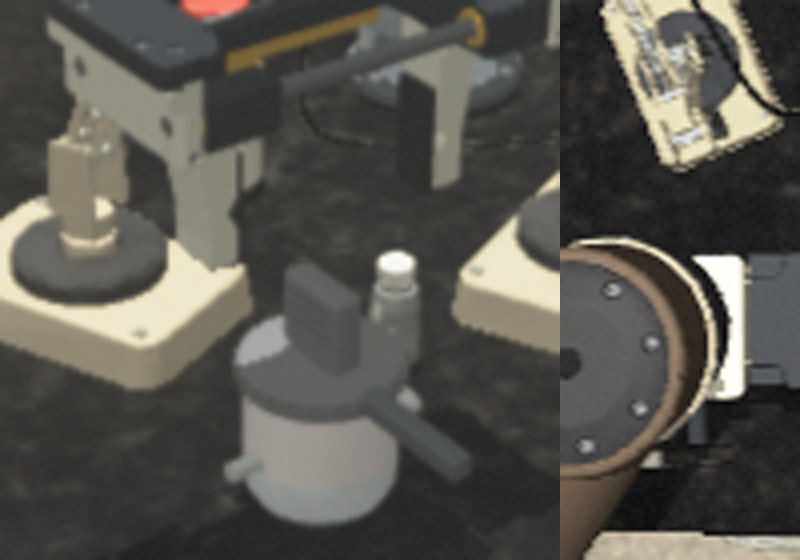

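The open fingers straddle the tab at crop (322,315). The vial behind it, at (397,300), is clear. I'll descend and grip.

{"name": "shift_gripper", "arguments": {
  "moves": "0 0 0.02 0;0 0 0.018 0;0 0 0.012 0;0 0 0.007 0;0 0 0 0;0 0 0 0"
}}

```text
t: 14.92
eef_pos: [0.375, 0.2568, 0.0921]
tool_rot: [0.0, -0.019, 1.0, 0.0]
ft_force: [0.6, 1.1, 0.5]
gripper_width: 0.0877
grip_force: 0.0
```

{"name": "shift_gripper", "arguments": {
  "moves": "0 0 0 0;0 0 0 0;0 0 0 0;0 0 0 0;0 0 0 0;0 0 0 0;0 0 0 0",
  "aperture": 0.005,
  "squeeze": 35
}}

```text
t: 15.8
eef_pos: [0.3747, 0.2565, 0.0916]
tool_rot: [-0.0, -0.019, 1.0, -0.0]
ft_force: [-0.3, -0.9, 0.3]
gripper_width: 0.0228
grip_force: 0.0
```

{"name": "shift_gripper", "arguments": {
  "moves": "0 0 -0.005 0;0 0 -0.01 0;0 0 -0.02 0;0 0 -0.03 0;0 0 -0.04 0;0 0 -0.05 0;0 0 -0.05 0;0 0 0 0"
}}

```text
t: 16.8
eef_pos: [0.3759, 0.2577, 0.3012]
tool_rot: [0.003, -0.02, 1.0, 0.003]
ft_force: [-0.2, 1.1, -3.0]
gripper_width: 0.0138
grip_force: 35.0
```

```bash
python3 -c "
from h import *
plan([.3749,.2566,.40],92.2)"
```

```text
t 16.8 p [0.3759 0.2577 0.3012] yaw 92.2 tilt [ 0.005  0.006 -1.   ] j [ 1.04 -0.05 -0.37  0.   -1.24 -2.57] 
 turn 0.001 then tool shift [ 0.0005 -0.0004 -0.0988]
```

{"name": "shift_gripper", "arguments": {
  "moves": "0 0 -0.04 0;0 0 -0.05 0;0 0 -0.03 0.123;0 0 0 0.123;0 0 0 0.123;0 0 0 0.123;0 0 0 0;0 0 0 0"
}}

```text
t: 17.8
eef_pos: [0.3802, 0.2527, 0.4161]
tool_rot: [-0.004, 0.221, 0.975, 0.001]
ft_force: [0.6, -0.5, -2.7]
gripper_width: 0.0139
grip_force: 35.0
```

```bash
python3 -c "
from h import *
plan([.648,-.0093,.42],64)"
```

```text
t 17.8 p [0.3802 0.2527 0.4161] yaw 64.4 tilt [-0.007  0.003 -1.   ] j [ 1.01 -0.08 -0.14 -0.01 -1.51 -3.03] 
 turn 0.008 then tool shift [-0.3555 -0.1181 -0.0064]
```

{"name": "shift_gripper", "arguments": {
  "moves": "-0.044 -0.0146 0 0;-0.044 -0.0146 0 0;-0.044 -0.0146 0 0;-0.044 -0.0146 0 0;-0.044 -0.0146 0 0;-0.044 -0.0146 0 0;-0.044 -0.0146 0 0;-0.044 -0.0146 0 0"
}}

```text
t: 18.8
eef_pos: [0.6486, -0.005, 0.4136]
tool_rot: [-0.004, 0.221, 0.975, 0.001]
ft_force: [-0.2, 1.6, -1.8]
gripper_width: 0.0135
grip_force: 35.0
```

{"name": "shift_gripper", "arguments": {
  "moves": "0 0 0.03 0;0 0 0.05 0;0 0 0.05 0;0 0 0 0;0 0 0 0"
}}

```text
t: 19.42
eef_pos: [0.648, -0.0036, 0.2862]
tool_rot: [-0.002, 0.221, 0.975, 0.001]
ft_force: [0.1, -0.1, 0.0]
gripper_width: 0.0137
grip_force: 35.0
```

```bash
python3 -c "
from h import *
plan([.648,-.0093,.2],64)"
```

```text
t 19.43 p [ 0.648  -0.0036  0.2862] yaw 64.5 tilt [-0.004  0.003 -1.   ] j [ 0.29  0.3   0.01 -0.   -1.28 -2.31] 
 turn 0.009 then tool shift [-0.0029 -0.0053  0.0861]
```

{"name": "shift_gripper", "arguments": {
  "moves": "-0.0029 -0.0053 0.03 0.008;0 0 0.03 0;0 0 0.015 0;0 0 0 0;0 0 0 0"
}}

```text
t: 20.05
eef_pos: [0.6479, -0.0093, 0.2109]
tool_rot: [-0.002, 0.225, 0.974, 0.002]
ft_force: [0.2, -0.3, -2.4]
gripper_width: 0.0136
grip_force: 35.0
```

```bash
python3 -c "
from h import *
plan([.648,-.0093,.2],64)
s=cam('scene');t=cam('top')
cv2.imwrite('pics/over.png',np.hstack([crop(s,285,130,90,120,5),crop(t,330,165,66,120,5)])[:,:,::-1])"
```

```text
t 20.05 p [ 0.6479 -0.0093  0.2109] yaw 64.0 tilt [-0.003  0.004 -1.   ] j [ 0.28  0.34 -0.1  -0.01 -1.13 -2.31] 
 turn 0.001 then tool shift [-0.0002 -0.      0.0109]
```

View pics/over.png

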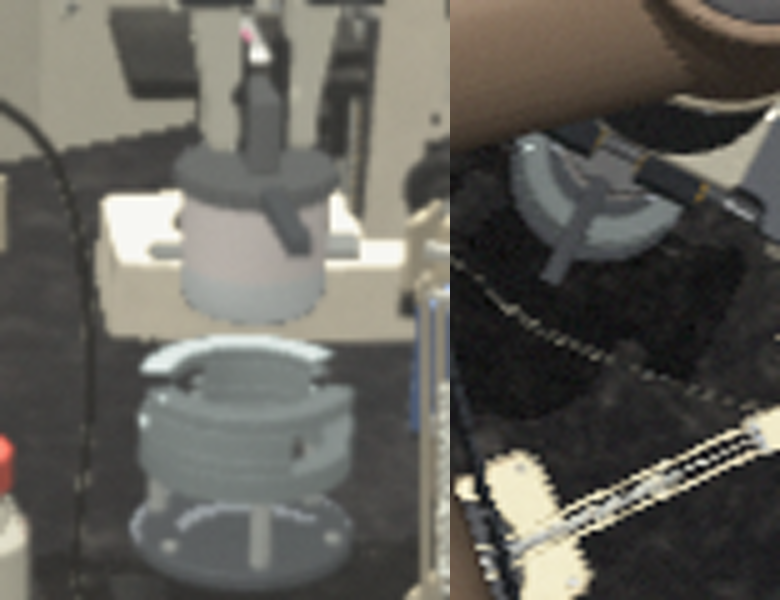

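The canister is upright over the ring, with its lugs at crop (150,250) and (358,248) and its lever towards the front. The cylinder's axis is at about column 254 against the ring's 245. I'll measure that sideways offset and the height more precisely.

Run:
```python
from h import *
s=cam("scene");t=cam("top"); g=cv2.cvtColor(s,cv2.COLOR_RGB2GRAY); gt=cv2.cvtColor(t,cv2.COLOR_RGB2GRAY)
print("lever end tri",tri((344.3,178.5),(350.6,220.6)))
G=cv2.resize(g,None,fx=1,fy=1)
np.set_printoptions(linewidth=250)
for r in (170,184,188): print(r,"cols312-356",g[r,312:357])
for r in (268,274,278,214,): print(r,"cols308-362",g[r,308:363])
print("col335 rows 175-230",g[175:230,335])
for z in(.08,.06,.04): print("ring axis at z",z,proj("scene",[.648,-.0093,z]))
for z in(.11,.12,.13,.14,.15): print("can axis z",z,proj("scene",[.6479,-.0093,z]))
print("top lever"); print(gt[200:223,346:366])
```

```text
lever end tri (array([0.5709719 , 0.02641226, 0.1719135 ]), np.float64(0.0023554485258561676))
170 cols312-356 [246 246 246 246 246 247 247 247 246 206 159 155 143 124 110 102 101 101 100  96  99  99  98  96  96  88  89  95  96  95  97  95  87  90  96  96  98 113 148 242 246 235 172 119  85]
184 cols312-356 [174 175 177 176 177 176 175 177 177 164 163 169 173 175 176 177 177 177 177 176 176 174 174 173 171 171 169 166 165 164 163 160 159 158 156 154 150 151 177 184 185 184 177 175 175]
188 cols312-356 [170 171 173 174 173 173 174 173 169 146 152 161 162 164 165 168 168 170 169 169 169 168 166 166 164 164 162 161 160 158 158 156 155 153 153 149 146 140 161 168 169 170 169 168 169]
268 cols308-362 [ 57  58  59  57  56  56  55  53  52  51  49  50  51  50  49  46  48  50  49  51  49  50  49  51  52  52  49  50  51  51  49  50  49  51  51  51  52  52  50  51  51  52  53  51  51  52  50  52  55  68  86 161 174 155 133]
274 cols308-362 [ 51  53  52  52  51  52  50  51  51  52  52  50  51  51  51  52  52  52  51  53  51  49  50  52  52  54  50  53  53  53  54  53  53  54  52  51  58  62  63 
[... 2366 characters left out ...]
71  76  80  86  91  94  88  82  75]
 [ 20  21  28  23  44  68  76  74  72  71  74  76  79  75  76  78  77  75  76  66]
 [ 23  27  23  21  60  78  75  73  58  66  69  65  67  69  68  64  66  65  69  52]
 [ 29  30  21  43  69  79  75  69  49  23  22  31  37  43  35  31  28  33  24  22]
 [ 27  31  30  62  78  77  75  56  30  28  21  29  26  21  20  24  25  28  25  21]
 [ 21  28  44  67  77  75  65  39  20  23  24  25  25  25  28  35  26  26  28  27]
 [ 24  23  64  80  76  73  55  28  32  29  31  22  25  30  32  37  35  25  27  26]
 [ 20  21  29  50  68  68  44  35  31  30  28  26  30  32  36  35  35  30  29  25]
 [ 25  21  23  27  33  36  34  35  35  31  31  23  24  24  33  28  34  28  21  24]]
```

Both the ring and the canister fit to within about 1 mm, and the underside is at about 0.114. I'll descend slowly and watch the force.

{"name": "shift_gripper", "arguments": {
  "moves": "0 0 0.015 0;0 0 0.01 0;0 0 0.006 0;0 0 0 0;0 0 0 0"
}}

```text
t: 20.88
eef_pos: [0.6469, -0.0093, 0.1781]
tool_rot: [-0.003, 0.225, 0.974, 0.001]
ft_force: [0.7, 0.0, -2.1]
gripper_width: 0.0137
grip_force: 35.0
```

{"name": "shift_gripper", "arguments": {
  "moves": "0 0 0.003 0;0 0 0.003 0;0 0 0.003 0;0 0 0 0;0 0 0 0"
}}

```text
t: 21.5
eef_pos: [0.6466, -0.0092, 0.1689]
tool_rot: [-0.003, 0.225, 0.974, 0.001]
ft_force: [-0.2, 0.3, -1.6]
gripper_width: 0.0143
grip_force: 35.0
```

{"name": "shift_gripper", "arguments": {
  "moves": "0 0 0.003 0;0 0 0.003 0;0 0 0.003 0;0 0 0 0;0 0 0 0"
}}

```text
t: 22.12
eef_pos: [0.6465, -0.0092, 0.1599]
tool_rot: [-0.003, 0.225, 0.974, 0.001]
ft_force: [0.1, 0.7, -1.5]
gripper_width: 0.0138
grip_force: 35.0
```

```bash
python3 -c "
from h import *
plan([.648,-.0093,.137],64)"
```

```text
t 22.12 p [ 0.6465 -0.0092  0.1599] yaw 64.0 tilt [-0.006  0.004 -1.   ] j [ 0.28  0.38 -0.17 -0.01 -1.02 -2.3 ] 
 turn 0.0 then tool shift [-0.0015  0.0005  0.0229]
```

{"name": "shift_gripper", "arguments": {
  "moves": "-0.0013 0 0.002 0;0 0 0.003 0;0 0 0.003 0;0 0 0 0;0 0 0 0"
}}

```text
t: 22.75
eef_pos: [0.6477, -0.0097, 0.1519]
tool_rot: [-0.003, 0.225, 0.974, 0.001]
ft_force: [0.6, 0.2, -2.1]
gripper_width: 0.0137
grip_force: 35.0
```

{"name": "shift_gripper", "arguments": {
  "moves": "0 0 0.003 0;0 0 0.003 0;0 0 0 0;0 0 0 0"
}}

```text
t: 23.25
eef_pos: [0.6476, -0.0097, 0.1459]
tool_rot: [-0.003, 0.225, 0.974, 0.001]
ft_force: [0.1, -0.2, -1.2]
gripper_width: 0.0138
grip_force: 35.0
```

```bash
python3 -c "
from h import *
s=cam('scene')
plan([.648,-.0093,.137],64)
cv2.imwrite('pics/ins.png',crop(s,285,150,90,100,6)[:,:,::-1])"
```

```text
t 23.3 p [ 0.6477 -0.0097  0.146 ] yaw 64.0 tilt [-0.006  0.004 -1.   ] j [ 0.28  0.4  -0.18 -0.01 -1.   -2.3 ] 
 turn 0.0 then tool shift [-0.0002  0.0005  0.009 ]
```

View pics/ins.png

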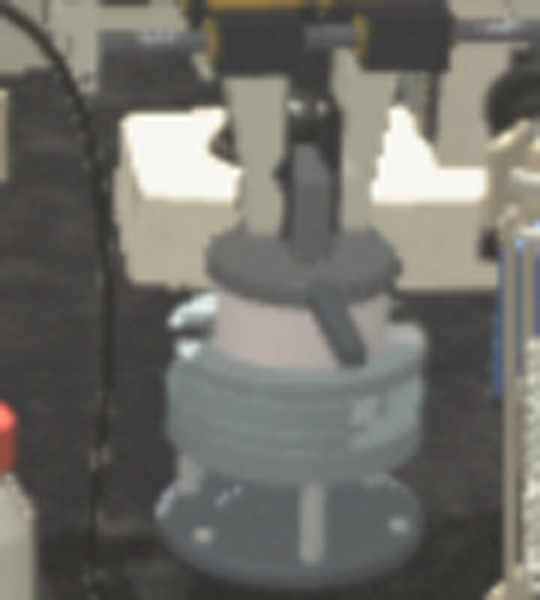

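The canister's body is in the ring at crop (300,330) with the lugs entering the slots and no contact force. I'll go on down to the track.

{"name": "shift_gripper", "arguments": {
  "moves": "0 0 0.003 0;0 0 0.003 0;0 0 0 0;0 0 0 0"
}}

```text
t: 23.8
eef_pos: [0.6476, -0.0097, 0.1399]
tool_rot: [-0.003, 0.225, 0.974, 0.001]
ft_force: [0.3, -0.8, -1.5]
gripper_width: 0.0138
grip_force: 35.0
```

{"name": "shift_gripper", "arguments": {
  "moves": "0 0 0.002 0;0 0 0.001 0;0 0 0 0;0 0 0 0"
}}

```text
t: 24.3
eef_pos: [0.6476, -0.0097, 0.137]
tool_rot: [-0.003, 0.225, 0.974, 0.001]
ft_force: [-0.3, 0.2, -1.6]
gripper_width: 0.0136
grip_force: 35.0
```

{"name": "shift_gripper", "arguments": {
  "moves": "0 0 0.002 0;0 0 0.001 0;0 0 0 0;0 0 0 0"
}}

```text
t: 24.8
eef_pos: [0.648, -0.0096, 0.1358]
tool_rot: [-0.002, 0.224, 0.974, 0.001]
ft_force: [-3.7, 1.4, 9.8]
gripper_width: 0.0136
grip_force: 35.0
```

{"name": "shift_gripper", "arguments": {
  "moves": "0 0 0.001 0;0 0 0.001 0;0 0 0 0;0 0 0 0"
}}

```text
t: 25.3
eef_pos: [0.6486, -0.0098, 0.1356]
tool_rot: [-0.002, 0.224, 0.975, 0.001]
ft_force: [-6.5, 2.5, 19.8]
gripper_width: 0.0139
grip_force: 35.0
```

```bash
python3 -c "
from h import *
s=cam('scene')
print(tri)
print(env.read_state()['ft_force'])"|tail -1
```

```text
[-6.32953265  0.99282147 20.13371676]
```

Contact came at TCP 0.136, the height expected for the lugs on the track. I'll relieve the load, let go and rise.

{"name": "shift_gripper", "arguments": {
  "moves": "0 0 -0.001 0;0 0 -0.002 0;0 0 0 0"
}}

```text
t: 25.72
eef_pos: [0.648, -0.0096, 0.1358]
tool_rot: [-0.003, 0.225, 0.974, 0.001]
ft_force: [-1.2, 2.2, 5.9]
gripper_width: 0.014
grip_force: 35.0
```

{"name": "shift_gripper", "arguments": {
  "moves": "0 0 0 0;0 0 0 0;0 0 0 0;0 0 0 0;0 0 0 0;0 0 0 0",
  "aperture": 0.06
}}

```text
t: 26.48
eef_pos: [0.6476, -0.0097, 0.1349]
tool_rot: [-0.003, 0.225, 0.974, 0.001]
ft_force: [1.0, 0.0, -0.1]
gripper_width: 0.0593
grip_force: 0.0
```

{"name": "shift_gripper", "arguments": {
  "moves": "0 0 -0.015 0;0 0 -0.03 0;0 0 -0.03 0;0 0 -0.03 0;0 0 -0.02 0;0 0 0 0;0 0 0 0;0 0 0 0"
}}

```text
t: 27.48
eef_pos: [0.6479, -0.0102, 0.2591]
tool_rot: [-0.004, 0.225, 0.974, 0.001]
ft_force: [-0.1, -0.5, 0.1]
gripper_width: 0.06
grip_force: 0.0
```

Run:
```python
from h import *
s=cam("scene");t=cam("top")
cv2.imwrite('pics/rel.png',np.hstack([crop(s,285,170,75,80,5),crop(t,320,160,80,80,5)])[:,:,::-1])
# tool y along ~127 deg; push start: lever yaw 154, r .075, 32 mm back along the tangent
a=np.radians(154); c=np.array([.648,-.0095]); e=np.array([np.cos(a),np.sin(a)]); n=np.array([e[1],-e[0]])
p=c+.075*e-.032*n; print("start",p); plan([*p,.26],127)
```

```text
start [ 0.56656257 -0.00538357]
t 27.57 p [ 0.648  -0.0102  0.2591] yaw 64.0 tilt [-0.007  0.003 -1.   ] j [ 0.28  0.31 -0.03 -0.01 -1.23 -2.3 ] 
 turn -1.099 then tool shift [ 0.0621  0.0529 -0.0004]
```

View pics/rel.png

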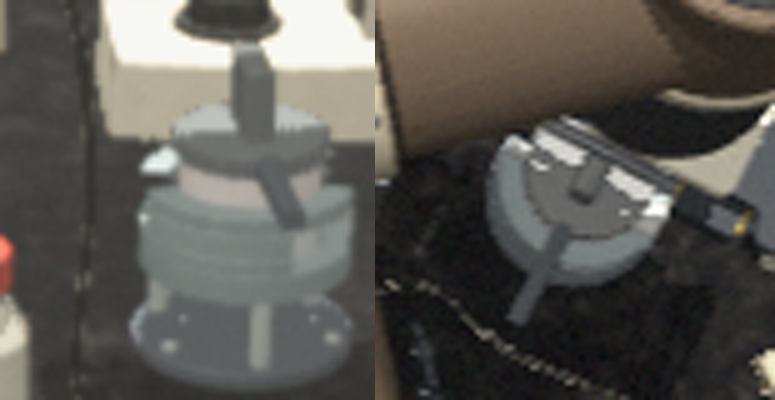

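The canister hangs level and free, with the lugs down in the slots and the lever at crop (520,300) in the top view. Next I close the fingers, turn to 118° and move behind the lever.

{"name": "shift_gripper", "arguments": {
  "moves": "0 0 0 -0.157;0 0 0 -0.157;0 0 0 -0.157;0 0 0 -0.157;0 0 0 -0.157;0 0 0 -0.157;0 0 0 0;0 0 0 0",
  "aperture": 0.0,
  "squeeze": 10
}}

```text
t: 28.58
eef_pos: [0.6482, -0.0102, 0.2596]
tool_rot: [-0.003, -0.24, 0.971, 0.003]
ft_force: [0.3, -0.8, -0.1]
gripper_width: 0.0006
grip_force: 0.0
```

Create st.py:
```python
from h import *
import sys
def st(ang,r,back,z,yaw=118):
    a=np.radians(ang); e=np.array([np.cos(a),np.sin(a)]); n=np.array([e[1],-e[0]])
    p=np.array([.648,-.0095])+r*e-back*n; print(ang,p.round(4)); plan([*p,z],yaw)
st(*map(float,sys.argv[1:5]))
```

```bash
python3 st.py 154 .066 .030 .26
```

```text
154.0 [ 0.5755 -0.0075]
t 28.57 p [ 0.6482 -0.0102  0.2596] yaw 117.8 tilt [-0.007  0.004 -1.   ] j [ 0.28  0.31 -0.03 -0.01 -1.23 -1.37] 
 turn -0.004 then tool shift [0.0629 0.0365 0.0001]
```

{"name": "shift_gripper", "arguments": {
  "moves": "0.021 0.012 0 0;0.021 0.012 0 0;0.021 0.012 0 0;0 0 0.03 0;0 0 0.03 0;0 0 0.03 0;0 0 0 0;0 0 0 0"
}}

```text
t: 29.58
eef_pos: [0.576, -0.0076, 0.1715]
tool_rot: [-0.002, -0.241, 0.97, 0.002]
ft_force: [0.9, 0.2, 0.2]
gripper_width: 0.0003
grip_force: 0.0
```

```bash
python3 st.py 154 .066 .030 .109
```

```text
154.0 [ 0.5755 -0.0075]
t 29.57 p [ 0.576  -0.0076  0.1715] yaw 117.9 tilt [-0.005  0.004 -1.   ] j [ 0.32  0.27 -0.31 -0.01 -0.99 -1.4 ] 
 turn -0.001 then tool shift [ 0.0002 -0.0001  0.0625]
```

{"name": "shift_gripper", "arguments": {
  "moves": "0 0 0.02 0;0 0 0.02 0;0 0 0.015 0;0 0 0.007 0;0 0 0 0;0 0 0 0"
}}

```text
t: 30.32
eef_pos: [0.5754, -0.0073, 0.1091]
tool_rot: [-0.002, -0.242, 0.97, 0.002]
ft_force: [-0.4, 0.2, 0.5]
gripper_width: 0.0003
grip_force: 0.0
```

```bash
python3 st.py 154 .066 .030 .109; python3 st.py 144 .066 .022 .109; python3 st.py 134 .066 .018 .109;python3 st.py 120 .066 .0145 .109;python3 st.py 108 .066 .016 .109; python3 st.py 99 .066 .018 .109; python3 -c "
from h import *
s=cam('scene')
cv2.imwrite('pics/push.png',crop(s,275,150,100,100,5)[:,:,::-1])"
```

```text
154.0 [ 0.5755 -0.0075]
t 30.32 p [ 0.5754 -0.0073  0.1091] yaw 118.0 tilt [-0.005  0.004 -1.   ] j [ 0.32  0.33 -0.39 -0.01 -0.86 -1.4 ] 
 turn -0.0 then tool shift [-0.     -0.0003  0.0001]
144.0 [0.5817 0.0115]
t 30.32 p [ 0.5754 -0.0073  0.1091] yaw 118.0 tilt [-0.005  0.004 -1.   ] j [ 0.32  0.33 -0.39 -0.01 -0.86 -1.4 ] 
 turn -0.0 then tool shift [-0.0144  0.0136  0.0001]
134.0 [0.5892 0.0255]
t 30.32 p [ 0.5754 -0.0073  0.1091] yaw 118.0 tilt [-0.005  0.004 -1.   ] j [ 0.32  0.33 -0.39 -0.01 -0.86 -1.4 ] 
 turn -0.0 then tool shift [-0.0276  0.0224  0.0001]
120.0 [0.6024 0.0404]
t 30.32 p [ 0.5754 -0.0073  0.1091] yaw 118.0 tilt [-0.005  0.004 -1.   ] j [ 0.32  0.33 -0.39 -0.01 -0.86 -1.4 ] 
 turn -0.0 then tool shift [-0.0463  0.0294  0.0001]
108.0 [0.6124 0.0483]
t 30.32 p [ 0.5754 -0.0073  0.1091] yaw 118.0 tilt [-0.005  0.004 -1.   ] j [ 0.32  0.33 -0.39 -0.01 -0.86 -1.4 ] 
 turn -0.0 then tool shift [-0.0588  0.0317  0.0001]
99.0 [0.6199 0.0529]
t 30.32 p [ 0.5754 -0.0073  0.1091] yaw 118.0 tilt [-0.005  0.004 -1.   ] j [ 0.32  0.33 -0.39 -0.01 -0.86 -1.4 ] 
 turn -0.0 then tool shift [-0.0675  0.0322  0.0001]
```

View pics/push.png

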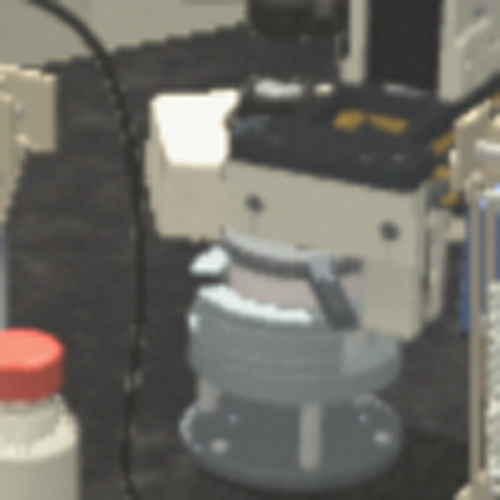

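The closed fingers stand right of the lever, at crop (390,290) against the lever's (335,295), and the bottle is clear at (30,400). I'll push clockwise along the arc.

{"name": "shift_gripper", "arguments": {
  "moves": "-0.0072 0.0068 0 0;-0.0072 0.0068 0 0;-0.0066 0.0044 0 0;-0.0066 0.0044 0 0;0 0 0 0"
}}

```text
t: 31.0
eef_pos: [0.5891, 0.0261, 0.1083]
tool_rot: [-0.002, -0.242, 0.97, 0.003]
ft_force: [0.1, -0.1, 0.5]
gripper_width: 0.0006
grip_force: 0.0
```

{"name": "shift_gripper", "arguments": {
  "moves": "-0.0063 0.0025 0 0;-0.0062 0.0023 0 0;-0.0062 0.0022 0 0;0 0 0 0;0 0 0 0"
}}

```text
t: 31.62
eef_pos: [0.602, 0.0404, 0.1084]
tool_rot: [-0.002, -0.242, 0.97, 0.003]
ft_force: [-0.1, -0.4, 0.5]
gripper_width: 0.0001
grip_force: 0.0
```

```bash
python3 st.py 108 .066 .016 .109
```

```text
108.0 [0.6124 0.0483]
t 31.62 p [0.602  0.0404 0.1084] yaw 118.0 tilt [-0.006  0.004 -1.   ] j [ 0.39  0.37 -0.32 -0.01 -0.88 -1.46] 
 turn -0.0 then tool shift [-0.0129  0.0021 -0.0007]
```

{"name": "shift_gripper", "arguments": {
  "moves": "-0.0043 0.0007 0 0;-0.0043 0.0007 0 0;-0.0043 0.0007 0 0;0 0 0 0"
}}

```text
t: 32.12
eef_pos: [0.6129, 0.0486, 0.1084]
tool_rot: [-0.002, -0.242, 0.97, 0.003]
ft_force: [0.3, 0.3, -0.6]
gripper_width: 0.0006
grip_force: 0.0
```

{"name": "shift_gripper", "arguments": {
  "moves": "-0.003 0.0002 0 0;-0.003 0.0002 0 0;0 0 0 0"
}}

```text
t: 32.5
eef_pos: [0.6176, 0.0515, 0.1083]
tool_rot: [-0.002, -0.242, 0.97, 0.003]
ft_force: [0.4, 1.1, -0.4]
gripper_width: 0.0003
grip_force: 0.0
```

```bash
python3 -c "
from h import *
s=cam('scene');t=cam('top')
cv2.imwrite('pics/p2.png',np.hstack([crop(s,275,160,80,90,5),crop(t,320,160,80,90,5)])[:,:,::-1])"; python3 st.py 99 .066 .018 .109
```

```text
99.0 [0.6199 0.0529]
t 32.6 p [0.6175 0.0514 0.1083] yaw 118.0 tilt [-0.006  0.004 -1.   ] j [ 0.39  0.4  -0.28 -0.01 -0.89 -1.47] 
 turn -0.0 then tool shift [-0.0028  0.0001 -0.0007]
```

View pics/p2.png

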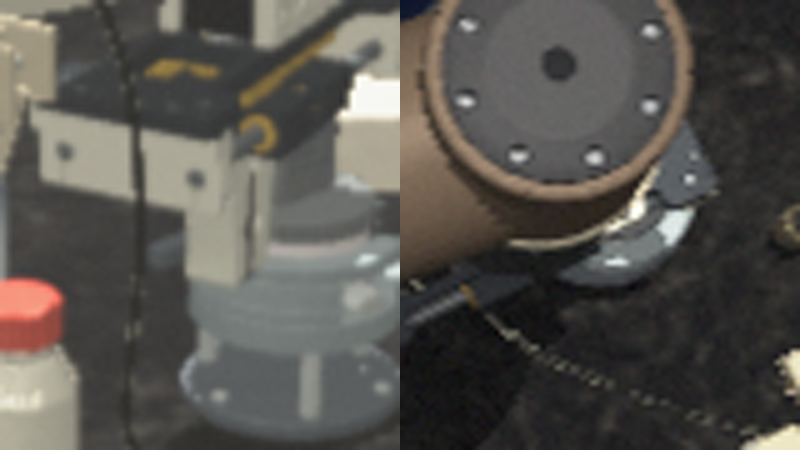

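The lever, at crop (160,250), is still driven ahead of the fingers and the ring shows lit track on the right. That was my tenth picture, so from here I check by numbers.

{"name": "shift_gripper", "arguments": {
  "moves": "-0.0015 0 0 0;-0.0015 0 0 0;0 0 0 0"
}}

```text
t: 32.98
eef_pos: [0.6202, 0.0529, 0.1083]
tool_rot: [-0.002, -0.242, 0.97, 0.003]
ft_force: [-0.5, -0.3, -0.2]
gripper_width: 0.0005
grip_force: 0.2
```

{"name": "shift_gripper", "arguments": {
  "moves": "-0.0015 0 0 0;-0.001 0 0 0;0 0 0 0"
}}

```text
t: 33.35
eef_pos: [0.6222, 0.0539, 0.1082]
tool_rot: [-0.003, -0.242, 0.97, 0.003]
ft_force: [-0.9, -0.9, -0.4]
gripper_width: 0.0004
grip_force: 0.5
```

{"name": "shift_gripper", "arguments": {
  "moves": "-0.0015 0 0 0;-0.001 0 0 0;0 0 0 0"
}}

```text
t: 33.72
eef_pos: [0.6243, 0.055, 0.1081]
tool_rot: [-0.003, -0.242, 0.97, 0.003]
ft_force: [-2.2, -1.2, -1.7]
gripper_width: 0.0007
grip_force: 0.9
```

{"name": "shift_gripper", "arguments": {
  "moves": "-0.001 0 0 0;-0.001 0 0 0;0 0 0 0"
}}

```text
t: 34.1
eef_pos: [0.6257, 0.0558, 0.1079]
tool_rot: [-0.003, -0.242, 0.97, 0.002]
ft_force: [-4.9, -2.7, -1.4]
gripper_width: 0.0009
grip_force: 2.0
```

{"name": "shift_gripper", "arguments": {
  "moves": "-0.001 0 0 0;-0.001 0 0 0;0 0 0 0"
}}

```text
t: 34.48
eef_pos: [0.6262, 0.0562, 0.1075]
tool_rot: [-0.005, -0.242, 0.97, 0.002]
ft_force: [-6.6, -3.7, -0.2]
gripper_width: 0.0001
grip_force: 3.5
```

The fingers have stalled against the stop, so I'll back off, rise and measure the height.

{"name": "shift_gripper", "arguments": {
  "moves": "0.002 0 0 0;0.002 0 0 0;0.006 0 0 0;0.01 0 0 0;0 0 0 0;0 0 -0.03 0;0 0 -0.05 0;0 0 -0.05 0"
}}

```text
t: 35.48
eef_pos: [0.6113, 0.0472, 0.2399]
tool_rot: [-0.002, -0.242, 0.97, 0.002]
ft_force: [0.5, 0.1, -0.4]
gripper_width: 0.0005
grip_force: 0.0
```

{"name": "shift_gripper", "arguments": {
  "moves": "0 0 -0.06 0;0.05 0 -0.02 0;0.05 0 0 0;0.05 0 0 0;0.03 0 0 0;0 0 0 0;0 0 0 0"
}}

```text
t: 36.35
eef_pos: [0.4532, -0.0374, 0.3195]
tool_rot: [-0.002, -0.242, 0.97, 0.003]
ft_force: [-0.6, 0.3, 0.2]
gripper_width: 0.0006
grip_force: 0.0
```

Run:
```python
from h import *
s=cam("scene");t=cam("top"); g=cv2.cvtColor(s,cv2.COLOR_RGB2GRAY); gt=cv2.cvtColor(t,cv2.COLOR_RGB2GRAY)
np.set_printoptions(linewidth=250)
c=[.648,-.0095]
for u in(.040,.033):
    print("underside",u,"lid front top",proj("scene",[c[0]-.034*.75,c[1]-.034*-.66,u+.062]),"tab top centre",proj("scene",[*c,u+.096]),
     "lever end",[ (a,proj("scene",[c[0]+.088*np.cos(np.radians(a)),c[1]+.088*np.sin(np.radians(a)),u+.058]).round(1)) for a in(94,99,104)])
print("cam pos",ray("scene",0,0)[0])
print("scene 168..212 x 300..352"); print(g[166:212,302:352])
```

```text
underside 0.04 lid front top [333.34497826 201.0457278 ] tab top centre [335.06268001 180.20283342] lever end [(94, array([302.5, 206.4])), (99, array([305. , 207.6])), (104, array([307.7, 208.6]))]
underside 0.033 lid front top [333.22902286 204.09668938] tab top centre [334.94387838 183.26740954] lever end [(94, array([302.5, 209.5])), (99, array([304.9, 210.7])), (104, array([307.6, 211.7]))]
cam pos [-0.25019949  0.69514162  0.57223555]
scene 168..212 x 300..352
[[ 78  77  75 ...  92  91  89]
 [ 71  71  71 ... 199 197 173]
 [ 65  66  68 ... 242 242 240]
 ...
 [ 56  56  85 ... 228 230 230]
 [ 57  53  71 ... 229 227 219]
 [ 53  52  70 ... 218 190 161]]
```

Run:
```python
from h import *
s=cam("scene");t=cam("top"); g=cv2.cvtColor(s,cv2.COLOR_RGB2GRAY).astype(int); gt=cv2.cvtColor(t,cv2.COLOR_RGB2GRAY)
o=cv2.cvtColor(cv2.imread("pics/rel.png"),cv2.COLOR_BGR2GRAY)[:400,:375]; o=cv2.resize(o,(75,80),interpolation=cv2.INTER_AREA)
for c in(326,328,330,342,346): print(c,"before",o[15:50,c-285].tolist(),"\n     now",g[185:220,c].tolist())
print("lever before-end now"); 
for r in range(196,218,2): print(r,g[r,298:322].tolist())
print("tab"); 
for r in range(174,202,2): print(r,g[r,322:350].tolist())
```

```text
326 before [173, 172, 171, 171, 171, 174, 186, 191, 191, 192, 184, 143, 116, 112, 112, 110, 103, 97, 100, 125, 162, 174, 176, 175, 172, 157, 145, 140, 133, 126, 124, 132, 129, 127, 126] 
     now [164, 160, 159, 158, 158, 159, 156, 129, 127, 141, 146, 138, 136, 148, 170, 177, 181, 180, 164, 119, 95, 96, 119, 156, 173, 209, 223, 220, 169, 128, 118, 127, 124, 120, 120]
328 before [172, 173, 172, 171, 171, 171, 184, 191, 192, 192, 184, 143, 116, 112, 112, 112, 108, 102, 100, 112, 147, 170, 175, 177, 177, 168, 151, 143, 142, 131, 127, 131, 129, 127, 127] 
     now [154, 124, 101, 97, 97, 97, 97, 96, 94, 95, 94, 95, 94, 93, 96, 114, 162, 180, 176, 134, 103, 97, 105, 151, 167, 172, 218, 226, 195, 141, 122, 125, 123, 121, 122]
330 before [165, 165, 165, 165, 160, 145, 159, 176, 184, 191, 184, 143, 115, 111, 112, 112, 111, 102, 97, 102, 131, 165, 176, 177, 176, 172, 154, 145, 141, 129, 123, 126, 129, 127, 126] 
     now [180, 158, 115, 97, 94, 93, 93, 94, 92, 92, 92, 92, 91, 92, 92, 97, 114, 165, 177, 146, 108, 93, 99, 136, 160, 175, 218, 226, 206, 147, 120, 119, 123, 122, 120]
342 before [1
[... 3163 characters left out ...]
1, 161, 161, 160, 159, 158]
192 [162, 163, 161, 156, 129, 101, 96, 96, 94, 88, 86, 86, 85, 84, 82, 83, 84, 86, 88, 96, 143, 157, 159, 159, 160, 159, 160, 159]
194 [150, 168, 177, 168, 141, 108, 95, 94, 92, 88, 85, 86, 86, 86, 86, 86, 86, 87, 87, 100, 158, 160, 160, 162, 158, 160, 160, 161]
196 [180, 182, 182, 178, 138, 105, 95, 94, 92, 89, 87, 88, 87, 87, 86, 87, 86, 88, 91, 120, 168, 180, 182, 181, 172, 161, 161, 162]
198 [182, 181, 181, 179, 148, 108, 93, 93, 92, 87, 87, 89, 88, 89, 92, 94, 107, 112, 115, 138, 172, 181, 182, 182, 183, 183, 180, 155]
200 [181, 181, 182, 183, 177, 136, 114, 103, 97, 97, 101, 109, 113, 122, 155, 166, 177, 181, 181, 181, 182, 182, 183, 182, 182, 181, 174, 131]
```

The lid's lower rim is 3.0 px lower than before the turn, where a 7 mm drop predicts 3.05 px. The lever end is at column 304, or about 98° against 99° expected, so both lugs have dropped in. One last check on the bottle, then I hand in.

Run:
```python
from h import *
s=cam("scene");t=cam("top")
a=proj("scene",[.615,.155,.1]);b=proj("top",[.615,.155,.1]); print(a,b)
def c(im,p,thr):
    x,y=map(int,p); f=im.astype(int); m=np.zeros(im.shape[:2],bool); m[y-15:y+15,x-15:x+15]=True
    m&=(f[...,0]-f[...,1]>60)&(f[...,0]>thr); q=np.argwhere(m)[:,::-1]; return q.mean(0),len(q)
A,B=c(s,a,215),c(t,b,0); print(A,B)
if A[1] and B[1]: print(tri(A[0],B[0]))
```

```text
[278.02980911 218.5372468 ] [299.01404913 204.94690717]
(array([277.96190476, 219.53333333]), 105) (array([299.04285714, 204.97857143]), 140)
(array([0.61522629, 0.15501253, 0.0977542 ]), np.float64(3.809003716764992e-05))
```

```bash
python3 -c "
from station import env
print(env.close_job())"
```

```text
the job is handed in; nothing more can be done
None
```

The job is handed in: the bottle stands upright about 9 cm clear of the stand's foot, and the canister hangs in the ring with its lever pushed clockwise to the stop; the lid measured the full 7 mm drop, so both lugs appear locked, at about 37 s.

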